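# Free a cast sample from its trimming jig and show it to the inspection camera

## Task

Slide the hold-down of the trimming jig fully back off the small cast sample bar, then lift the bar out of its cradles. Present it in the air to the bench inspection camera: underside squarely facing the lens, bar centred on the lens axis with its middle about 15 cm from the glass, its length level across the view. Finish while still holding it there, steady; do not knock the camera or the loose marker pen.

Things in the scene. Friction and masses are not known exactly. Their poses are not given: they have to be found in the camera images.
- jig: Fixed ply base 76 (x) by 190 (y) by 18 mm, origin under it on the worktop, z up, base spans y -90 to +100 mm. Two dark steel cradles (cheeks and end stops up to 44 mm above the worktop) carry the sample bar by its last 17 mm at each end: bar centre at y -30 mm, its length along y; its middle 60 mm is free on both sides, with 18 mm of air below.
- hold_down (a joint): Steel slide of the jig with a tongue over the bar's +y end, in m: 0 = tongue 24 mm over the bar end, holding it down; it slides along the jig's +y, 0.040 = fully back (end stop), bar free from about 0.027. Moves with about 1.5 N of friction and stays where it is left. It starts between 0 and 0.008.
- slide_knob (a point): Middle of the grip of the slide's upright black knob: a round knob 20 mm across and 26 mm tall, its top 106 mm above the worktop, this point 93 mm; thinner neck below it to 61 mm, where the flat slide begins. At x 0, y 44 mm + the joint value in the jig's frame, whose axes it has (y = the sliding direction).
- bar_centre (a point): Centre of the small sand-coloured cast bar, 44 (x) by 98 (y, length) by 16 mm (z, out of its top), sides sloping inward toward the top, about 0.12 kg, loose in the cradles with 2 mm play; centre 44 mm above the worktop. Pinch it across its 44 mm width at mid-length.
- camera_head: Head of the bench inspection camera, on a fixed stand 85 mm tall: grey box, black lens tube. Its z axis is the lens axis, pointing out of the lens, up at 60 degrees from level and roughly toward the robot; its y axis is level, across the view; origin on the pivot, 70 mm above the worktop. Head within 35 mm of the axis, stand within 50 mm of the pivot's vertical.
- lens (a point): Middle of the lens glass, 40 mm from the pivot along the lens axis.
- show_point (a point): Where the centre of the sample bar is to be held: on the lens axis, 150 mm in front of the glass. Axes as the camera head: bar z along this z, bar y along this y (either way).
- marker: Bystander: loose black marker pen, 130 mm long, 18 mm thick, lying on the worktop; origin under its middle.

How it is judged:
By the outcome, as a careful person would: the job done as asked, in the order asked, and still so for the second after the job is handed in, while the arm keeps its last pose, push and grip.
It also fails if it takes over 42 s, if anything falls off the work surface, if the arm or the gripper's body presses on something with over 40 N, if the wrist force passes 120 N, or if a joint passes its speed limit or range.

## Robot

A 6-joint arm with a two-finger parallel gripper is mounted at the origin on a cart in front of the work surface, level with it; the furniture and walls round the work are solid. World frame = base frame: x ahead of the robot, y to its left, z up, the work surface at z = 0. Lengths are in m, angles in degrees, forces in N, time in s.
With the tool pointing down it reaches from about 0.35 to 1 m from the base axis. Payload 7.1 kg.
Tool frame: the origin (TCP) lies at the very end of the fingers, on their centre line; the grasp point (between the pads) lies 19 mm behind it; z points along the fingers, y is the direction in which the jaws open and shut (so a half turn about z gives the same grasp; the last joint's range is limited). The gripper opens to 85 mm and grips with 20 to 120 N. Pads are 22 mm wide; open, the fingers measure 114 mm over their backs; the gripper's body (76 mm by 85 mm) begins 54 mm behind the grasp point. The pads swing forward as they close: fully open they stand 13 mm farther back than shut.
Start: joints at [-66.177, 24.242, 93.386, -0, 62.372, -1.089], TCP at [0.263, -0.567, 0.231] pointing down, gripper open.
Joint ranges: [-172.04, 172.04], [-51.8, 120.97], [4.93, 147.93], [-75.15, 255.16], [6.16, 154.13], [-145.62, 145.62]. Speed limits (degrees/s): [136.94, 136.94, 172.46, 180, 180, 180].

## Interface

Orientations are given as a 3x3 rotation matrix whose columns are the frame's x, y, z axes.
In Python, from rig import env gives the robot as it stands.
- The arm moves only by the shell command python3 -m crank 'ROWS' [FORCE]. ROWS is JSON, a list of rows, each a list of 7 numbers: the turn, a rotation vector about the tool's x, y, z as a fraction of full scale, then the shift along the tool's x, y, z as a fraction of full scale, then the opening, from 0 (shut) to 1 (fully open). In form: [[rx, ry, rz, tx, ty, tz, fingers], ...]. A call has 1 to 8 rows; each row shifts and turns the commanded pose from where the row before left it, along the tool's axes as they then stand; what a row does not reach is not made up. Full scale, the value 1, is 150 mm for a shift and pi/2 rad for a turn. A row lasts 1/8 s, in which the tool goes at most 62.5 mm and 10.7 degrees, less where a joint would pass 70% of its speed; a pose out of reach is approached as far as the arm can. A call with a number of a shift or a turn outside -1 to 1 is refused whole. A call with a gripper value outside its range is refused whole. The fingers move at their own pace and stop on an object; FORCE is the grip in N (left out, the last holds). Time passes only in rows, so rows that do not move let the fingers close. It gives the time, the measured TCP pose, the force and the opening at its end, in the units of the state.
- env.state(): the state, without advancing time (a new reading comes with each control period).
- env.grab_frame(name): name is "scene" or "top" or "wrist"; returns the picture (480x640x3 uint8, blue, green, red); there is no depth.
- env.calibration(name): a dict with "K" (3x3 intrinsics, pixels), "k1" (the pictures are not rectified: a ray, as slopes to the right and down, at radius r is drawn at 1 + k1 r^2 times it, then the intrinsics apply), "eye" and "attitude" of the camera in the world. Camera axes: x right, y up, looking along -z (the intrinsics and any distortion apply to the point x, -y, -z); pixel columns grow to the right and rows downward; lengths in m; the calibration is good to about 2 mm. A picture is of the moment at which its call begins: read the wrist's pose just before it. calibration takes no time and is no camera call; for the wrist camera it gives the pose at the moment of the call.
- env.finish_job(): hands the job in, once; it reports no verdict.
The state is a dict: "t": time; "joints": joint angles; "dq": joint speeds; "effort": joint torques, N m; "tcp_pos": TCP position; "tcp_rot": TCP orientation; "wrist_force": force on the tool from outside, world axes, zero at the start; "wrist_torque": the same for the moment, N m; "finger_gap": opening from 0.0 (shut) to 1.0 (fully open).
Only numpy, scipy, OpenCV 4.12 (cv2) and the standard library are available. Lean on these libraries where they do the work, as an engineer would, in place of code of your own. Each camera call takes 0.05 s, during which the arm holds its last target.

## Working session

There is one attempt and no reset: what is moved stays moved. The work goes in short steps, Python scripts to look and compute and a shell command to move; the robot and the scene stay as the last step left them, time stands still between calls to the robot, and variables do not carry over. Pictures are saved under pics/ and viewed, and the job is handed in when it is done.

```bash
ls; mkdir -p pics
python3 - <<'E'
from rig import env
import cv2
s=env.state(); print(s)
for n in ("scene","top","wrist"):
    c=env.calibration(n); print(n,c)
    cv2.imwrite(f"pics/{n}0.png",env.grab_frame(n))
E
```

```text
pics
{'t': 0.0, 'joints': array([-6.61790151e+01,  2.42856645e+01,  9.34311149e+01,  2.13475573e-03,
        6.23721775e+01, -1.08968701e+00]), 'dq': array([-0.03566451,  0.0582081 , -0.1493377 , -0.04317816,  0.01133172,
       -0.0913035 ]), 'effort': array([ 1.28209285e-04, -5.57385135e+01, -2.81737947e+01,  4.14500528e-05,
        7.35926471e-03, -1.37800188e-05]), 'tcp_pos': array([ 0.26305563, -0.56634706,  0.23053443]), 'tcp_rot': array([[ 9.06972883e-01,  4.21188596e-01, -5.96861596e-04],
       [ 4.21189014e-01, -9.06971752e-01,  1.43365786e-03],
       [ 6.25037324e-05, -1.55168035e-03, -9.99998794e-01]]), 'wrist_force': array([-0.02672753, -0.04273156, -0.92906916]), 'wrist_torque': array([-0.00856511,  0.06273838,  0.03785953]), 'finger_gap': 0.9988470903258616}
scene {'K': array([[516.92633993,   0.        , 316.97513288],
       [  0.        , 516.92633993, 245.06214863],
       [  0.        ,   0.        ,   1.        ]]), 'k1': 0.04495632061511958, 'eye': array([-0.36534802,  0.50343453,  0.68707283]), 'attitude': array([[-0.54236233,  0.37095062, -0.75381612],
      
[... 205 characters left out ...]
      [  0.        ,   0.        ,   1.        ]]), 'k1': -0.13726678457823133, 'eye': array([ 0.31862977, -0.11970207,  1.3199214 ]), 'attitude': array([[-0.01932638,  0.98490978, -0.1719861 ],
       [-0.99939496, -0.02400556, -0.0251684 ],
       [-0.02891723,  0.17139563,  0.98477781]])}
wrist {'K': array([[373.23504775,   0.        , 315.80305274],
       [  0.        , 373.23504775, 234.23277895],
       [  0.        ,   0.        ,   1.        ]]), 'k1': -0.03919984688903846, 'eye': array([ 0.32249721, -0.53870894,  0.37442895]), 'attitude': array([[ 0.42109098,  0.87553835,  0.23688601],
       [-0.90701664,  0.40699005,  0.10807363],
       [-0.00178764, -0.26036839,  0.96550769]])}
```

View pics/scene0.png

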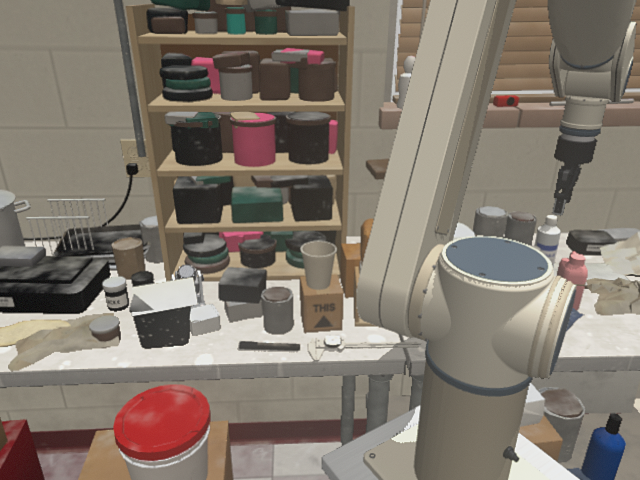

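View pics/top0.png

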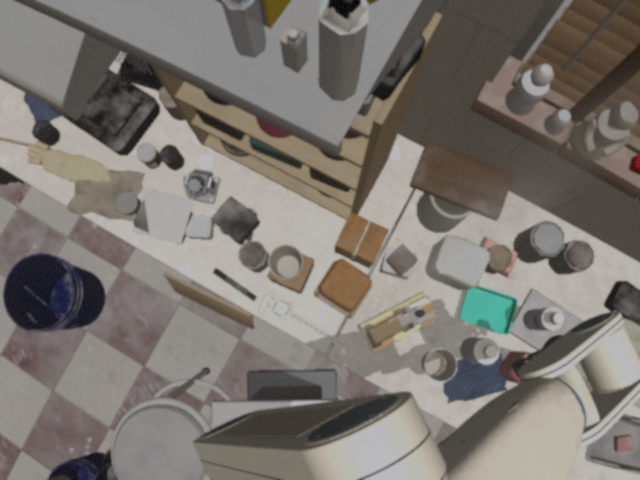

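View pics/wrist0.png

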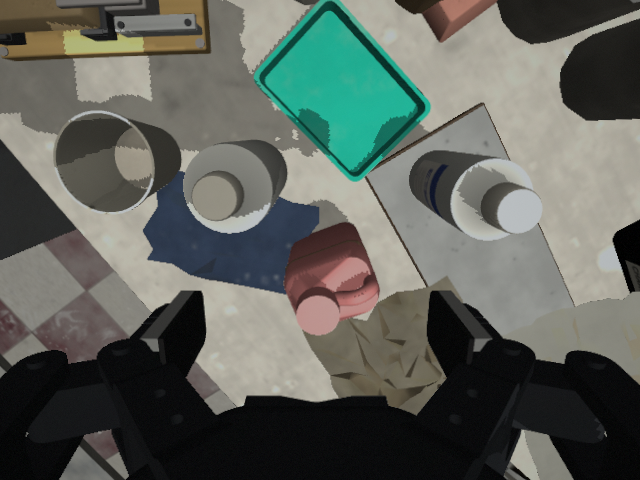

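The top view shows the jig at about (400,320), the marker at (235,284) and probably the inspection camera at (200,185). I'll zoom in on them.

```bash
cat > h.py <<'E'
import numpy as np, cv2
from rig import env
def ray(c,u,v):
    K=np.array(c['K']); d=np.array([(u-K[0,2])/K[0,0],(v-K[1,2])/K[1,1]])
    x=d.copy()
    for _ in range(30): x=d/(1+c['k1']*(x@x))
    r=np.array(c['attitude'])@np.array([x[0],-x[1],-1.]); return np.array(c['eye']),r/np.linalg.norm(r)
def onz(c,u,v,z):
    e,r=ray(c,u,v); return e+r*(z-e[2])/r[2]
def proj(c,p):
    q=np.array(c['attitude']).T@(np.array(p)-c['eye']); s=np.array([q[0],-q[1]])/-q[2]
    s=s*(1+c['k1']*(s@s)); K=c['K']; return np.array([K[0,0]*s[0]+K[0,2],K[1,1]*s[1]+K[1,2]])
def tri(rs):
    A=np.zeros((3,3));b=np.zeros(3)
    for e,r in rs:
        P=np.eye(3)-np.outer(r,r);A+=P;b+=P@e
    p=np.linalg.solve(A,b); return p,[np.linalg.norm((np.eye(3)-np.outer(r,r))@(p-e)) for e,r in rs]
def crop(img,x0,y0,w,h,f,name): cv2.imwrite(name,cv2.resize(img[y0:y0+h,x0:x0+w],None,fx=f,fy=f,interpolation=cv2.INTER_CUBIC))
E
python3 - <<'E'
from h import *
t=cv2.imread('pics/top0.png')
a=cv2.resize(t[285:355,350:450],None,fx=6,fy=6,interpolation=cv2.INTER_CUBIC)
cv2.imwrite('pics/tj.png',a)
b=cv2.resize(t[150:310,170:300],None,fx=3.7,fy=3.7,interpolation=cv2.INTER_CUBIC); cv2.imwrite('pics/tc.png',b)
s=cv2.imread('pics/scene0.png'); crop(s,100,250,240,120,3.3,'pics/sc.png')
c=env.calibration('top')
for u,v in [(400,320),(235,284),(200,185)]: print(onz(c,u,v,0.05))
E
```

```text
[ 0.34297425 -0.3154617   0.05      ]
[0.44009774 0.08770994 0.05      ]
[0.69721522 0.18005332 0.05      ]
```

View pics/tj.png

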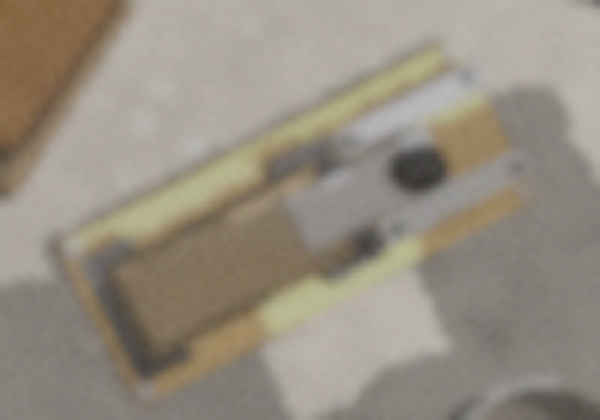

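View pics/tc.png

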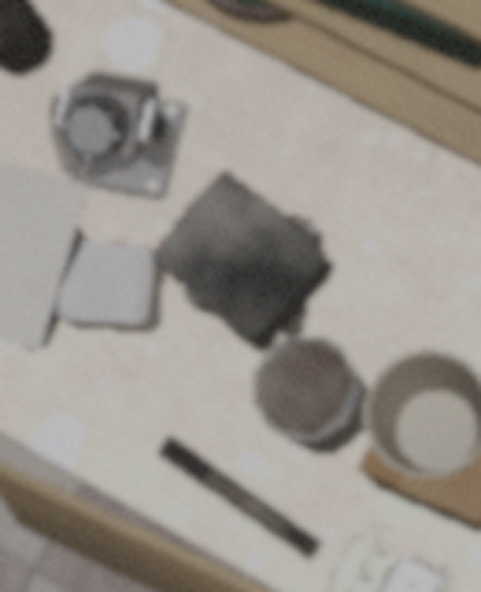

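View pics/sc.png

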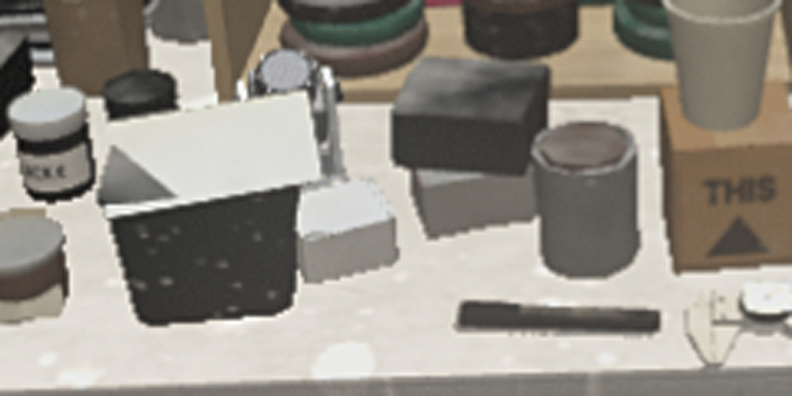

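Run:
```python
from h import *
c=env.calibration('top'); s=env.calibration('scene')
P=[]
for u,v in [(70,240),(435,45),(525,195),(140,392)]:
    p=onz(c,350+u/6,285+v/6,.018);P.append(p);print(p)
P=np.array(P);
for i in range(4): print(np.linalg.norm(P[i]-P[i-1]))
yd=(P[1]+P[2]-P[0]-P[3]);yd/=np.linalg.norm(yd);xd=np.cross(yd,[0,0,1])
o=P.mean(0)-yd*.005;print('o',o,'y',yd,np.degrees(np.arctan2(yd[1],yd[0])))
k=onz(c,350+418/6,285+165/6,.106);print('knob',k,(k-o)@yd,(k-o)@xd)
# lens
print('lens',tri([ray(c,170+93/3.7,150+128/3.7),ray(s,100+285/3.3,250+72/3.3)]))
for u,v in [(170,100),(160,195),(72,170)]: print('base',onz(c,170+u/3.7,150+v/3.7,.008))
for u,v in [(172,445),(310,550)]: print('marker',onz(c,170+u/3.7,150+v/3.7,.009))
```

```text
[ 0.33369651 -0.22411657  0.018     ]
[ 0.41076975 -0.38042532  0.018     ]
[ 0.34704284 -0.4151666   0.018     ]
[ 0.27049501 -0.25101375  0.018     ]
0.06868687609938587
0.17427768203755553
0.07258150555755706
0.1811235173940056
o [ 0.33833966 -0.31317185  0.018     ] y [ 0.43227249 -0.90174303  0.        ] -64.38813500771157
knob [ 0.35799904 -0.35375275  0.106     ] 0.04509175829643521 -0.00018569936305792845
lens (array([0.68437459, 0.18172334, 0.10062372]), [np.float64(0.0014447559645065567), np.float64(0.0014447559645064023)])
base [0.73037472 0.14723907 0.008     ]
base [0.65998961 0.1533941  0.008     ]
base [0.68049984 0.21784102 0.008     ]
marker [0.48035558 0.14258793 0.009     ]
marker [0.40574041 0.04625641 0.009     ]
```

```bash
python3 -m crank '[[0,0,-0.115,0,0,-0.1,0.6],[0,0,-0.115,0,0,-0.1,0.6],[0,0,-0.115,0,0,-0.1,0.6],[0,0,-0.115,0,0,-0.1,0.6],[0,0,-0.115,0,0,0,0.6],[0,0,-0.115,0,0,0,0.6],[0,0,-0.115,0,0,0,0.6],[0,0,-0.115,0,0,0,0.6]]'
cat >> h.py <<'E'
from scipy.spatial.transform import Rotation as R
def need(pos,rot):
    s=env.state(); T=s['tcp_rot']
    rv=R.from_matrix(T.T@rot).as_rotvec(); d=T.T@(np.array(pos)-s['tcp_pos'])
    print('turn deg',np.degrees(rv).round(2),'units',(rv/(np.pi/2)).round(4)); print('shift mm',(d*1000).round(1),'units',(d/.15).round(4))
def jigrot(yd): # tool x=-jig y, z down
    x=-np.array(yd);z=np.array([0,0,-1.]);return np.column_stack([x,np.cross(z,x),z])
E
python3 - <<'E'
from h import *
print(env.state()['tcp_pos'],env.state()['joints'])
need([.358,-.354,.30],jigrot([.4323,-.9017,0]))
E
```

```text
t: 1.15
tcp_pos: [0.2632, -0.5666, 0.291]
tcp_rot: [[-0.31, 0.951, -0.0], [0.951, 0.31, 0.001], [0.001, -0.0, -1.0]]
wrist_force: [0.2, 0.2, 0.5]
finger_gap: 0.604
[ 0.263189   -0.56660256  0.29097751] [-6.61758024e+01  2.08330447e+01  9.02455156e+01 -1.28029531e-03
  6.89621373e+01 -8.42306416e+01]
turn deg [-0.   -0.04 -7.56] units [-0.     -0.0005 -0.084 ]
shift mm [172.8 156.   -8.9] units [ 1.1517  1.0402 -0.0594]
```

```bash
python3 -m crank '[[0,0,0,0.23,0.208,0,0.6],[0,0,0,0.23,0.208,0,0.6],[0,0,0,0.23,0.208,0,0.6],[0,0,0,0.23,0.208,0,0.6],[0,0,0,0.23,0.208,0,0.6],[0,0,-0.084,0,0,0,0.6],[0,0,0,0,0,0,0.6]]'
python3 - <<'E'
from h import *
need([.358,-.354,.20],jigrot([.4323,-.9017,0]))
import json
c=env.calibration('wrist'); f=env.grab_frame('wrist'); cv2.imwrite('pics/w1.png',f)
json.dump({k:np.array(v).tolist() for k,v in c.items()},open('w1.json','w'))
E
```

```text
t: 2.02
tcp_pos: [0.3596, -0.3546, 0.2913]
tcp_rot: [[-0.427, 0.904, -0.0], [0.904, 0.427, -0.0], [0.0, -0.0, -1.0]]
wrist_force: [0.1, -0.7, 0.4]
finger_gap: 0.605
turn deg [-0.01 -0.   -0.34] units [-0.0001 -0.     -0.0038]
shift mm [ 1.2 -1.2 91.3] units [ 0.0079 -0.008   0.6087]
```

View pics/w1.png

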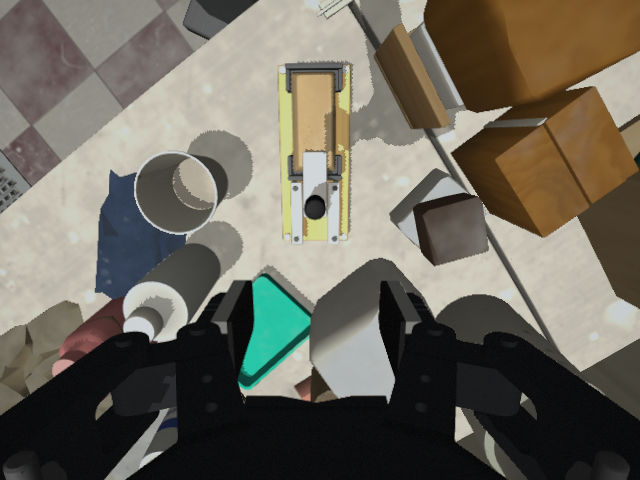

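The wrist view shows the jig upright in the picture at (315,155), with the knob at (315,207) and the bar at (315,115). Next I'll zoom in for pixel measurements.

Run:
```python
from h import *
f=cv2.imread('pics/w1.png'); crop(f,255,50,120,200,3,'pics/w1c.png')
```

```text
(no output)
```

View pics/w1c.png

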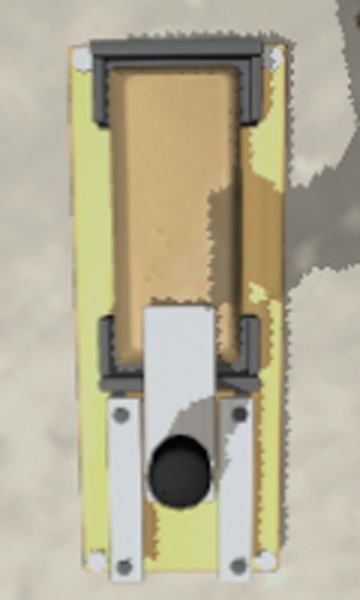

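Run:
```python
from h import *
import json
c={k:np.array(v) for k,v in json.load(open('w1.json')).items()}
q=lambda u,v,z:onz(c,255+u/3,50+v/3,z)
P=np.array([q(70,45,.018),q(287,44,.018),q(280,570,.018),q(85,570,.018)])
for i in range(4): print(P[i],np.linalg.norm(P[i]-P[i-1]))
yd=P[2]+P[3]-P[0]-P[1];yd/=np.linalg.norm(yd);xd=np.cross(yd,[0,0,1]);o=P.mean(0)-.005*yd
print('o',o,yd,np.degrees(np.arctan2(yd[1],yd[0])))
f=cv2.imread('pics/w1.png')
for n,u,v,z in [('knob',180,470,.106),('bar tl',112,68,.044),('bar tr',242,68,.044),('bar bl',112,360,.044),('bar br',240,360,.044),('tongue',180,305,.058),('slide end',180,505,.061)]:
    p=q(u,v,z);print(n,p,'jig x,y mm',((p-o)@xd*1000).round(1),((p-o)@yd*1000).round(1))
```

```text
[ 0.26623531 -0.24844319  0.018     ] 0.18912295612777305
[ 0.33407715 -0.2160672   0.018     ] 0.07517127080275801
[ 0.41638664 -0.38670947  0.018     ] 0.18945615650701553
[ 0.34803424 -0.4189613   0.018     ] 0.07557930457909413
o [ 0.33901591 -0.31303949  0.018     ] [ 0.43348537 -0.9011606   0.        ] -64.31104506738936
knob [ 0.35747842 -0.35229452  0.106     ] jig x,y mm 0.4 43.4
bar tl [ 0.28554274 -0.25194535  0.044     ] jig x,y mm 21.7 -78.2
bar tr [ 0.32389118 -0.23384955  0.044     ] jig x,y mm -20.7 -77.9
bar bl [ 0.32467402 -0.33814966  0.044     ] jig x,y mm 23.8 16.4
bar br [ 0.36474724 -0.31924102  0.044     ] jig x,y mm -20.5 16.7
tongue [ 0.33775655 -0.31063926  0.058     ] jig x,y mm 0.1 -2.7
slide end [ 0.36628325 -0.37115065  0.061     ] jig x,y mm 0.6 64.2
```

Run:
```python
from h import *
yd=np.array([.4335,-.9012,0]);yd/=np.linalg.norm(yd)
need([.3576,-.3526,.075],jigrot(yd))
```

```text
turn deg [-0.   -0.   -0.55] units [-0.0001 -0.     -0.0061]
shift mm [  2.9  -0.6 216.3] units [ 0.0194 -0.0041  1.4419]
```

```bash
python3 -m crank '[[0,0,-0.006,0.019,-0.004,0.27,0.6],[0,0,0,0,0,0.33,0.6],[0,0,0,0,0,0.33,0.6],[0,0,0,0,0,0.33,0.6],[0,0,0,0,0,0.18,0.6],[0,0,0,0,0,0,0.0],[0,0,0,0,0,0,0.0],[0,0,0,0,0,0,0.0]]' 30
python3 - <<'E'
from h import *
s=env.state();print(s['finger_gap'],s['tcp_pos'],s['wrist_force'],s['t'])
cv2.imwrite('pics/w2.png',env.grab_frame('wrist'))
E
```

```text
t: 3.08
tcp_pos: [0.3576, -0.3531, 0.0759]
tcp_rot: [[-0.435, 0.901, 0.001], [0.901, 0.435, -0.001], [-0.001, 0.0, -1.0]]
wrist_force: [-0.6, -0.5, -9.9]
finger_gap: 0.22
0.22030995286313912 [ 0.35764576 -0.3531212   0.07591372] [-0.56122626 -0.47105529 -9.85697513] 3.075
```

View pics/w2.png

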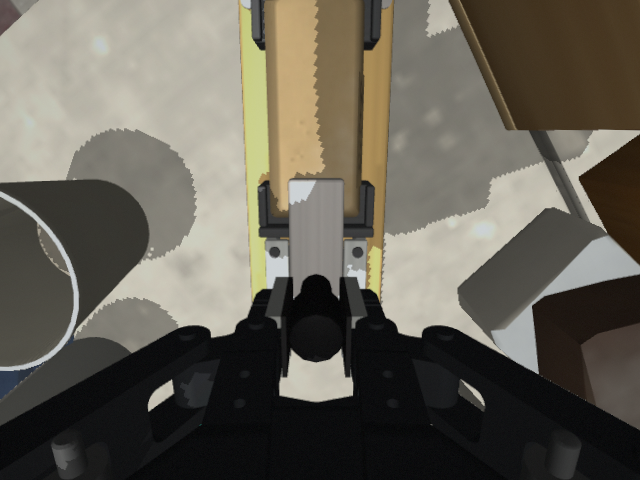

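The pads are on the knob (gap about 19 mm). I'll drag it back along tool −x.

```bash
python3 -m crank '[[0,0,0,-0.045,0,0,0],[0,0,0,-0.045,0,0,0],[0,0,0,-0.045,0,0,0],[0,0,0,-0.045,0,0,0],[0,0,0,-0.045,0,0,0],[0,0,0,-0.035,0,0,0],[0,0,0,-0.01,0,0,0],[0,0,0,0,0,0,0]]'
python3 - <<'E'
from h import *
s=env.state();p=s['tcp_pos'];print(s['finger_gap'],p,s['wrist_force'],(p-[ 0.33902,-0.31304,0])@[.4335,-.9012,0])
E
```

```text
t: 4.12
tcp_pos: [0.3744, -0.3878, 0.0757]
tcp_rot: [[-0.435, 0.9, -0.002], [0.9, 0.435, 0.003], [0.004, -0.001, -1.0]]
wrist_force: [-7.1, 8.5, 12.1]
finger_gap: 0.225
0.22483855986362553 [ 0.37442297 -0.38778823  0.07573346] [-7.07069989  8.52752449 12.09950973] 0.08271028637178397
```

```bash
python3 -m crank '[[0,0,0,-0.02,0,0,0],[0,0,0,0,0,0,0]]'
python3 - <<'E'
from h import *
s=env.state();p=s['tcp_pos'];print(s['finger_gap'],p,s['wrist_force'],(p-[ 0.33902,-0.31304,0])@[.4335,-.9012,0])
E
```

```text
t: 4.38
tcp_pos: [0.3744, -0.3879, 0.0756]
tcp_rot: [[-0.435, 0.9, -0.005], [0.9, 0.435, 0.008], [0.009, -0.001, -1.0]]
wrist_force: [-10.0, 18.1, 21.3]
finger_gap: 0.216
0.2161349591477677 [ 0.37440735 -0.38794904  0.07564231] [-9.97273736 18.09425882 21.29684037] 0.08284844648702785
```

It's at the end stop: the extra push raised the force but gave no motion. I'll relax, open, rise and move over the bar.

```bash
python3 -m crank '[[0,0,0,0.02,0,0,0],[0,0,0,0,0,0,0.6],[0,0,0,0,0,0,0.6],[0,0,0,0,0,-0.2,0.6],[0,0,0,0,0,-0.3,0.6],[0,0,0,0,0,-0.2,0.85],[0,0,0,0,0,0,0.85]]'
python3 - <<'E'
from h import *
yd=np.array([.4335,-.9012,0]);yd/=np.linalg.norm(yd)
s=env.state();print(s['wrist_force'])
need([.3260,-.2860,.16],jigrot(yd))
E
```

```text
t: 5.25
tcp_pos: [0.3771, -0.391, 0.183]
tcp_rot: [[-0.435, 0.9, 0.005], [0.9, 0.435, -0.005], [-0.006, 0.002, -1.0]]
wrist_force: [-0.6, -0.5, 0.0]
finger_gap: 0.852
[-0.58059998 -0.47565195  0.03623718]
turn deg [0.12 0.35 0.12] units [0.0013 0.0039 0.0013]
shift mm [116.9  -0.3  22.3] units [ 0.7794 -0.002   0.1484]
```

```bash
python3 -m crank '[[0.001,0.004,0.001,0.26,0,0,0.85],[0,0,0,0.26,0,0,0.85],[0,0,0,0.26,0,0,0.85],[0,0,0,0,0,0,0.85]]'
python3 - <<'E'
from h import *
import json
s=env.state();print(s['tcp_pos'])
c=env.calibration('wrist'); f=env.grab_frame('wrist'); cv2.imwrite('pics/w3.png',f)
json.dump({k:np.array(v).tolist() for k,v in c.items()},open('w3.json','w'))
E
```

```text
t: 5.75
tcp_pos: [0.3228, -0.2814, 0.1797]
tcp_rot: [[-0.435, 0.9, -0.006], [0.9, 0.435, 0.007], [0.009, -0.003, -1.0]]
wrist_force: [1.1, -1.1, 0.5]
finger_gap: 0.848
[ 0.32275944 -0.28137403  0.17965356]
```

View pics/w3.png

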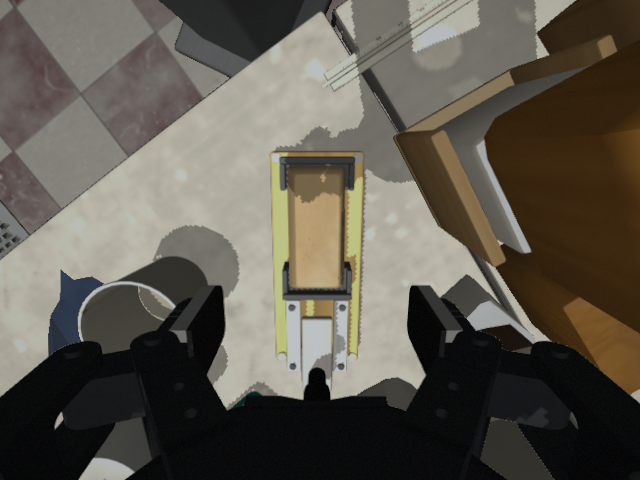

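The slide is fully back and the bar is clear, at about (287–345, 165–290). Next I'll measure its centre.

Run:
```python
from h import *
f=cv2.imread('pics/w3.png'); crop(f,260,140,110,170,3.5,'pics/w3c.png')
```

```text
(no output)
```

View pics/w3c.png

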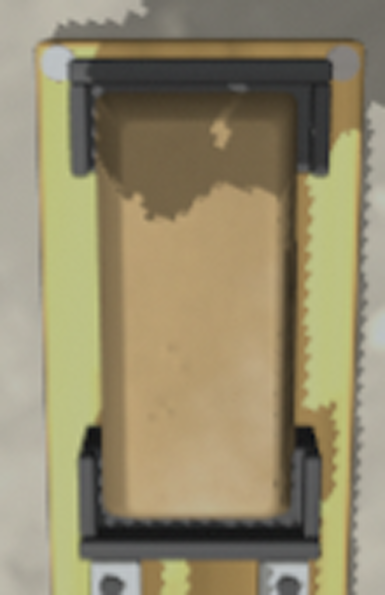

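Run:
```python
from h import *
import json
c={k:np.array(v) for k,v in json.load(open('w3.json')).items()}
q=lambda u,v,z:onz(c,260+u/3.5,140+v/3.5,z)
o=np.array([.33902,-.31304,0]);yd=np.array([.4335,-.9012,0]);xd=np.cross(yd,[0,0,1])
for n,u,v,z in [('L',98,320,.036),('R',297,320,.036),('Ltop',119,320,.052),('Rtop',277,320,.052),('end-',195,93,.044),('end+',195,518,.044),('L1',97,130,.036),('L2',103,480,.036),('base-',200,40,.018),('baseL',40,300,.018),('baseR',360,300,.018)]:
    p=q(u,v,z);print(n,p.round(4),((p-o)@xd*1000).round(1),((p-o)@yd*1000).round(1))
need(o+yd*-.031+xd*.0005+[0,0,.027],jigrot(yd/np.linalg.norm(yd)))
```

```text
L [ 0.3056 -0.2982  0.036 ] 23.7 -27.8
R [ 0.3464 -0.2785  0.036 ] -21.6 -27.9
Ltop [ 0.3091 -0.2921  0.052 ] 17.9 -31.9
Rtop [ 0.3396 -0.2773  0.052 ] -16.0 -31.9
end- [ 0.3031 -0.2421  0.044 ] 1.7 -79.5
end+ [ 0.3451 -0.3291  0.044 ] 1.5 17.1
L1 [ 0.2874 -0.2593  0.036 ] 23.2 -70.8
L2 [ 0.3229 -0.333   0.036 ] 23.2 11.0
base- [ 0.2997 -0.2326  0.018 ] 0.6 -89.6
baseL [ 0.2917 -0.3045  0.018 ] 39.0 -28.2
baseR [ 0.361  -0.2709  0.018 ] -38.1 -28.4
turn deg [-0.1  -0.4   0.08] units [-0.0012 -0.0045  0.0009]
shift mm [ -3.5   0.2 153.2] units [-0.0234  0.0015  1.0212]
```

```bash
python3 -m crank '[[-0.001,-0.0045,0.001,-0.023,0,0,0.85],[0,0,0,0,0,0.3,0.85],[0,0,0,0,0,0.3,0.85],[0,0,0,0,0,0.25,0.85],[0,0,0,0,0,0.13,0.85],[0,0,0,0,0,0.04,0.85],[0,0,0,0,0,0,0.85]]' 50
python3 - <<'E'
from h import *
o=np.array([.33902,-.31304,0]);yd=np.array([.4335,-.9012,0]);xd=np.cross(yd,[0,0,1])
need(o+yd*-.031+xd*.0008+[0,0,.022],jigrot(yd/np.linalg.norm(yd)))
print(env.state()['wrist_force'])
E
```

```text
t: 6.68
tcp_pos: [0.3263, -0.2876, 0.0276]
tcp_rot: [[-0.432, 0.902, 0.0], [0.902, 0.432, -0.001], [-0.001, -0.0, -1.0]]
wrist_force: [-0.6, -0.3, 0.2]
finger_gap: 0.85
turn deg [-0.    0.05 -0.08] units [-0.      0.0005 -0.0009]
shift mm [ 2.6 -0.4  5.6] units [ 0.0171 -0.0027  0.0372]
[-0.5620463  -0.30794905  0.17718395]
```

```bash
python3 -m crank '[[0,0,0,0.017,-0.003,0.036,0.85],[0,0,0,0,0,0,0.85],[0,0,0,0,0,0,0.4],[0,0,0,0,0,0,0.2],[0,0,0,0,0,0,0.2],[0,0,0,0,0,0,0.2],[0,0,0,0,0,0,0.2]]' 50
python3 - <<'E'
from h import *
s=env.state();print(s['wrist_force'],s['tcp_pos']);cv2.imwrite('pics/w4.png',env.grab_frame('wrist'))
E
```

```text
t: 7.55
tcp_pos: [0.3248, -0.2851, 0.0231]
tcp_rot: [[-0.433, 0.902, 0.001], [0.902, 0.433, -0.001], [-0.002, 0.0, -1.0]]
wrist_force: [0.4, 1.5, 8.2]
finger_gap: 0.491
[0.40904848 1.49108067 8.20218708] [ 0.32482186 -0.28506439  0.02307421]
```

View pics/w4.png

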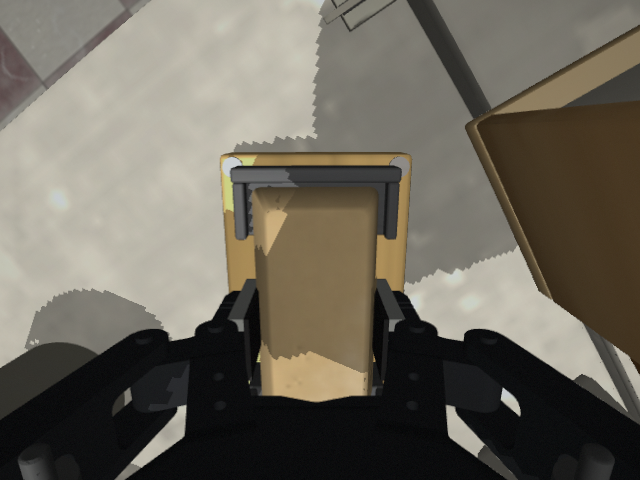

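The bar is held between the pads (gap about 42 mm). Lifting it straight up.

```bash
python3 -m crank '[[0,0,0,0,0,-0.05,0.2],[0,0,0,0,0,-0.1,0.2],[0,0,0,0,0,-0.2,0.2],[0,0,0,0,0,-0.3,0.2],[0,0,0,0,0,-0.3,0.2],[0,0,0,0,0,-0.3,0.2],[0,0,0,0,0,-0.3,0.2],[0,0,0,0,0,-0.3,0.2]]' 
python3 -m crank '[[0,0,0,0,0,-0.3,0.2],[0,0,0,0,0,-0.3,0.2],[0,0,0,0,0,0,0.2],[0,0,0,0,0,0,0.2]]'
python3 - <<'E'
from h import *
import json
s=env.state();print(s['wrist_force'],s['tcp_pos'],s['joints']);
c=env.calibration('wrist'); f=env.grab_frame('wrist'); cv2.imwrite('pics/w5.png',f)
json.dump({k:np.array(v).tolist() for k,v in c.items()},open('w5.json','w'))
cv2.imwrite('pics/top5.png',env.grab_frame('top'))
cv2.imwrite('pics/scene5.png',env.grab_frame('scene'))
E
```

```text
t: 8.6
tcp_pos: [0.3238, -0.2842, 0.3023]
tcp_rot: [[-0.433, 0.902, 0.001], [0.902, 0.433, -0.001], [-0.002, 0.0, -1.0]]
wrist_force: [1.1, 0.1, -1.8]
finger_gap: 0.488
t: 9.1
tcp_pos: [0.3236, -0.284, 0.3895]
tcp_rot: [[-0.433, 0.902, -0.0], [0.902, 0.433, -0.0], [-0.0, -0.0, -1.0]]
wrist_force: [0.2, 0.7, -1.7]
finger_gap: 0.486
[ 0.17470645  0.71797538 -1.70123842] [ 0.32362725 -0.28399451  0.38951963] [-4.28401928e+01 -2.51664367e+00  1.05497108e+02 -1.71119625e-02
  7.70140846e+01 -6.84657853e+01]
```

View pics/w5.png

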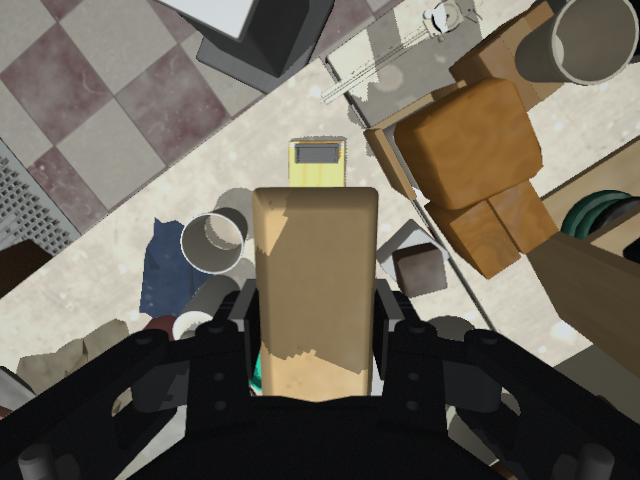

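View pics/top5.png

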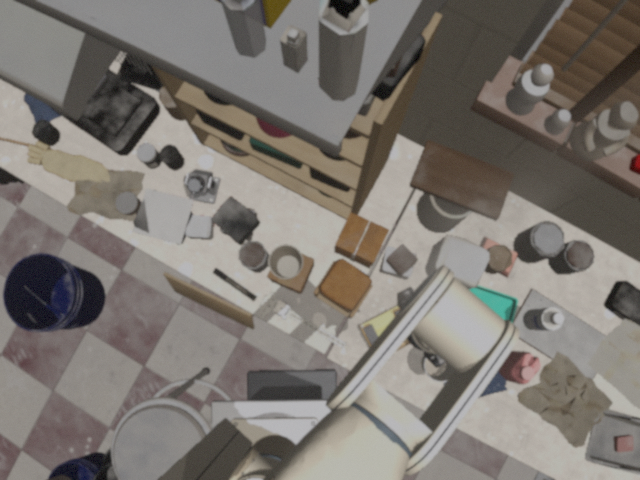

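View pics/scene5.png

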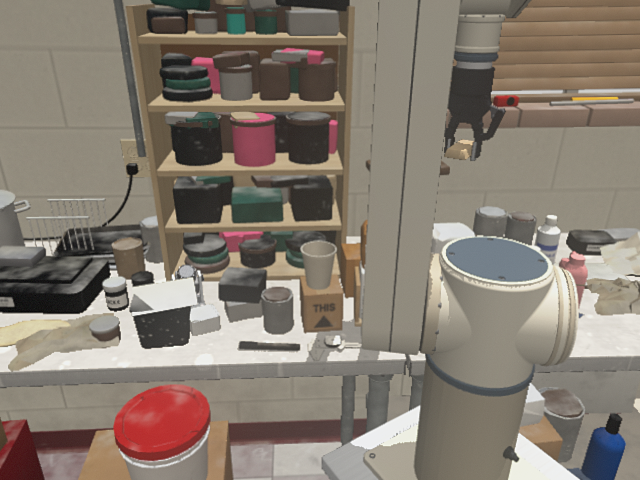

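Run:
```python
from h import *
c=env.calibration('top'); s=env.calibration('scene')
for u,v in [(357,213),(215,145),(300,190)]:
  for z in (0,.05,.2): print('top',u,v,z,onz(c,u,v,z))
for u,v in [(175,283),(300,279),(340,270)]: print('scene',u,v,onz(s,u,v,0),onz(s,u,v,.03))
print('corner tri',tri([ray(c,357,213),ray(s,345,275)]))
# upright top front left: scene(135,8)
for z in (0,.2,.5): print(proj(c,[.75,.2,z]),proj(s,[.75,.2,z]))
```

```text
top 357 213 0 [ 0.62388218 -0.22397551  0.        ]
top 357 213 0.05 [ 0.6123189  -0.22002552  0.05      ]
top 357 213 0.2 [ 0.57762906 -0.20817556  0.2       ]
top 215 145 0 [0.8239836 0.1531024 0.       ]
top 215 145 0.05 [0.80484027 0.14276828 0.05      ]
top 215 145 0.2 [0.74741028 0.11176593 0.2       ]
top 300 190 0 [ 0.69004585 -0.0759923   0.        ]
top 300 190 0.05 [ 0.67597622 -0.07764807  0.05      ]
top 300 190 0.2 [ 0.63376734 -0.08261538  0.2       ]
scene 175 283 [0.82401358 0.17374729 0.        ] [0.77208189 0.18814259 0.03      ]
scene 300 279 [ 0.66676575 -0.11347888  0.        ] [ 0.62170006 -0.08654228  0.03      ]
scene 340 270 [ 0.65056166 -0.2326497   0.        ] [ 0.60620349 -0.20050969  0.03      ]
corner tri (array([ 6.22133953e-01, -2.25991823e-01,  1.02145803e-04]), [np.float64(0.002649251155396511), np.float64(0.002649251155396435)])
[197.34581958 171.58210106] [174.68343468 298.53337157]
[177.60936187 145.45602077] [164.7855948  224.87275624]
[133.19530106  86.31682985] [146.10591847  91.03809839]
```

Run:
```python
from h import *
s=env.state(); need([.56,.05,.42],s['tcp_rot'])
```

```text
turn deg [0. 0. 0.] units [0. 0. 0.]
shift mm [199.  357.5 -31.5] units [ 1.3264  2.3836 -0.21  ]
```

```bash
python3 -m crank '[[0,0,0,0.11,0.18,-0.05,0.2],[0,0,0,0.17,0.3,-0.05,0.2],[0,0,0,0.17,0.31,-0.05,0.2],[0,0,0,0.17,0.31,-0.05,0.2],[0,0,0,0.17,0.31,0,0.2],[0,0,0,0.17,0.31,0,0.2],[0,0,0,0.17,0.31,0,0.2],[0,0,0,0.17,0.31,0,0.2]]' 
python3 -m crank '[[0,0,0,0.03,0.04,0,0.2],[0,0,0,0,0,0,0.2]]'
python3 - <<'E'
from h import *
import json
s=env.state();print(s['wrist_force'],s['tcp_pos'],s['joints']);
c=env.calibration('wrist'); f=env.grab_frame('wrist'); cv2.imwrite('pics/w6.png',f)
json.dump({k:np.array(v).tolist() for k,v in c.items()},open('w6.json','w'))
E
```

```text
t: 10.25
tcp_pos: [0.5569, 0.0446, 0.4182]
tcp_rot: [[-0.433, 0.901, -0.002], [0.901, 0.433, -0.001], [0.0, -0.002, -1.0]]
wrist_force: [0.7, 0.2, -2.0]
finger_gap: 0.487
t: 10.5
tcp_pos: [0.5595, 0.0498, 0.4183]
tcp_rot: [[-0.434, 0.901, -0.003], [0.901, 0.434, -0.001], [-0.0, -0.003, -1.0]]
wrist_force: [-0.1, -0.5, -2.6]
finger_gap: 0.482
[-0.09733455 -0.5092654  -2.58632683] [0.55945424 0.04981549 0.41830934] [ 3.90756815e+00  9.62937590e+00  8.88628506e+01 -6.26188439e-02
  8.16567028e+01 -2.17758515e+01]
```

View pics/w6.png

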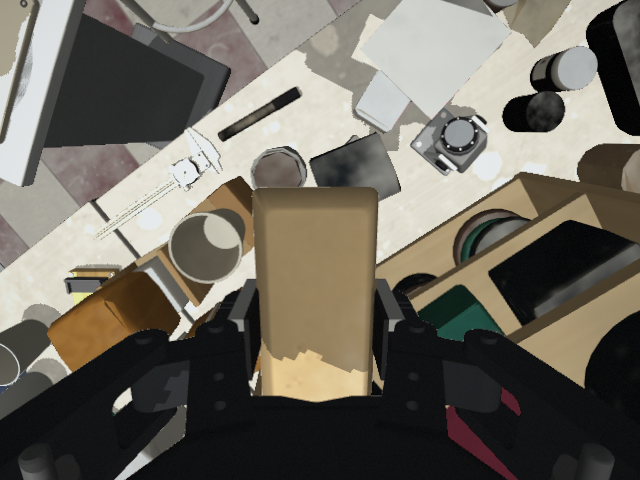

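The camera head is at about (452,142) with its lens disc at (460,135), and the marker is at (258,113). Zooming in on the head.

Run:
```python
from h import *
f=cv2.imread('pics/w6.png'); crop(f,400,95,100,90,7,'pics/w6c.png')
```

```text
(no output)
```

View pics/w6c.png

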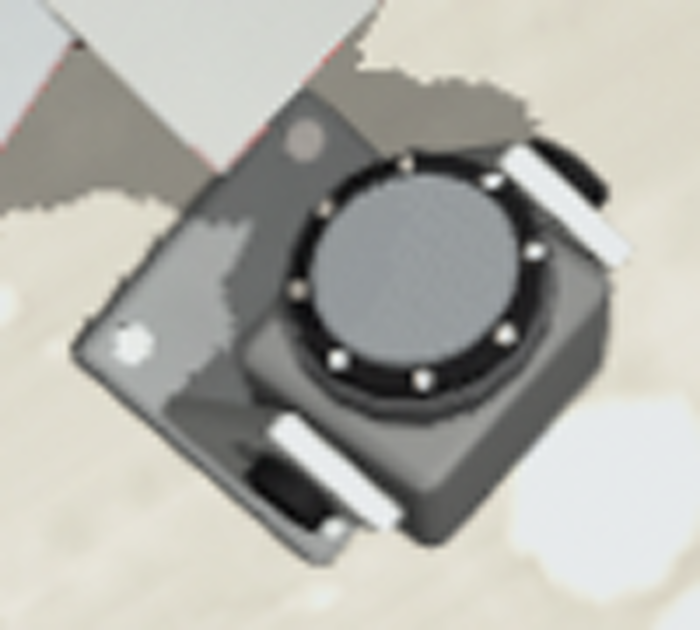

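Run:
```python
from h import *
import json
c={k:np.array(v) for k,v in json.load(open('w6.json')).items()}
q=lambda u,v,z:onz(c,400+u/7,95+v/7,z)
A=q(334,472,.085);B=q(566,206,.085);piv=(A+B)/2
print('A,B',A,B,np.linalg.norm(A-B),'piv',piv)
d=(B-A)[:2];print('y-axis ang',np.degrees(np.arctan2(d[1],d[0])))
for a,b in [((280,425),(388,520)),((513,158),(620,255)),((295,415),(402,513)),((268,436),(375,530))]:
    p=q(*a,.085);r=q(*b,.085);print('arm',np.linalg.norm(p-r),np.degrees(np.arctan2(*(p-r)[1::-1])))
p=q(75,350,.004);r=q(320,562,.004);print('base edge',np.linalg.norm(p-r),np.degrees(np.arctan2(*(p-r)[1::-1])))
p=q(75,350,.004);r=q(305,88,.004);print('base edge2',np.linalg.norm(p-r),np.degrees(np.arctan2(*(p-r)[1::-1])))
L=q(416,268,.1046);print('lens',L, 'lens-piv',(L-piv)[:2]*1000,np.degrees(np.arctan2(*(L-piv)[1::-1])))
t=env.calibration('top');s=env.calibration('scene')
print('tri',tri([ray(c,400+416/7,95+268/7),ray(t,170+93/3.7,150+128/3.7),ray(s,100+285/3.3,250+72/3.3)]))
# LED ring points, ellipse vs plane
leds=[(406,163),(493,180),(535,251),(507,335),(423,379),(338,359),(298,290),(325,208)]
for az in range(180,271,10):
  n=np.array([np.cos(np.radians(az))*.5,np.sin(np.radians(az))*.5,.866])
  # radii of led points on plane through L
  pts=[];
  for u in leds:
    e,r=ray(c,400+u[0]/7,95+u[1]/7); pts.append(e+r*((L-e)@n)/(r@n))
  pts=np.array(pts);ctr=pts.mean(0);rr=np.linalg.norm(pts-ctr,axis=1);print(az,(rr*1000).round(1),rr.std()*1000,(ctr*1000).round(1))
```

```text
A,B [0.69519113 0.15023294 0.085     ] [0.70870458 0.20861948 0.085     ] 0.059929966642965654 piv [0.70194786 0.17942621 0.085     ]
y-axis ang 76.9684624011893
arm 0.02705893707358217 167.1748508547589
arm 0.026587894924626015 167.6568525590211
arm 0.027284052120120007 166.17836588662954
arm 0.026811555433848867 167.14824762692348
base edge 0.07054512696792277 167.2617969893076
base edge2 0.06863384011736681 -104.25752003276602
lens [0.68357203 0.18439317 0.1046    ] lens-piv [-18.37582776   4.96695589] 164.874493477168
tri (array([0.68425705, 0.18281462, 0.10109462]), [np.float64(0.002153144458162924), np.float64(0.002528866581247325), np.float64(0.00047022696600123736)])
180 [18.6 18.8 19.2 19.2 18.6 18.7 19.2 19.2] 0.2680199677281942 [683.6 183.9 104.6]
190 [18.3 18.7 19.2 19.1 18.4 18.7 19.3 19.1] 0.381540647141177 [683.6 183.9 104.6]
200 [18.1 18.7 19.3 19.  18.2 18.7 19.4 19. ] 0.4518464686276312 [683.6 183.9 104.5]
210 [18.  18.8 19.4 18.9 18.2 18.9 19.5 18.8] 0.4786620995565805 [683.6 183.8 104.5]
220 [18.  18.9 19.4 18.9 18.3 19.1 19.5 18.7] 0.46302763544181424 [683.7 183.8 104.4]
230 [18.2 19.1 19.3 18.8 18.6 19.3 19.5 18.6] 0.40834414067645025 [683.7 183.8 104.4]
240 [18.6 19.3 19.3 18.9 19.  19.5 19.4 18.7] 0.32552843261963194 [683.8 183.8 104.4]
250 [19.  19.5 19.2 19.2 19.5 19.7 19.3 18.9] 0.2554208910231223 [683.8 183.8 104.3]
260 [19.5 19.6 19.2 19.6 20.1 19.8 19.2 19.2] 0.3025743259642645 [683.8 183.8 104.3]
270 [20.1 19.6 19.2 20.2 20.7 19.8 19.1 19.8] 0.4951438126747802 [683.9 183.8 104.2]
```

```bash
cat >> h.py <<'E'
az=np.radians(167); N=np.array([np.cos(az)*.5,np.sin(az)*.5,np.sqrt(.75)])
LENS=np.array([.6832,.184,.1046]); SHOW=LENS+.15*N
def showrot():
    z=-N;x=np.array([np.sin(az),-np.cos(az),0]);return np.column_stack([x,np.cross(z,x),z])
E
python3 - <<'E'
from h import *
c=env.calibration('top'); s=env.calibration('scene')
print('box corners', tri([ray(c,193,200),ray(s,100+305/3.3,250+92/3.3)]),tri([ray(c,187,242),ray(s,100+320/3.3,250+180/3.3)]))
print(SHOW,showrot())
need(SHOW-.021*N+.12*N,showrot())
need(SHOW-.021*N,showrot())
E
```

```text
box corners (array([0.64306952, 0.18366766, 0.10530474]), [np.float64(1.3334003564774679e-05), np.float64(1.3334003564785799e-05)]) (array([0.54427151, 0.20537736, 0.09324828]), [np.float64(0.006492534741903867), np.float64(0.006492534741903871)])
[0.61012225 0.20087133 0.23450381] [[ 0.22495105  0.84382923  0.48718503]
 [ 0.97437006 -0.19481333 -0.11247553]
 [ 0.          0.5        -0.8660254 ]]
turn deg [-28.96 -10.05  37.75] units [-0.3218 -0.1117  0.4195]
shift mm [145.7  73.1  98.3] units [0.9713 0.4871 0.6552]
turn deg [-28.96 -10.05  37.75] units [-0.3218 -0.1117  0.4195]
shift mm [108.3 120.2 202.1] units [0.7218 0.8011 1.3474]
```

```bash
python3 -m crank '[[-0.0322,-0.0112,0.042,0,0,0,0.2],[-0.0483,-0.0168,0.063,0,0,0,0.2],[-0.0483,-0.0168,0.063,0,0,0,0.2],[-0.0483,-0.0168,0.063,0,0,0,0.2],[-0.0483,-0.0168,0.063,0,0,0,0.2],[-0.0483,-0.0168,0.063,0,0,0,0.2],[-0.0483,-0.0165,0.0625,0,0,0,0.2],[0,0,0,0,0,0,0.2]]'
python3 - <<'E'
from h import *
need(SHOW-.021*N+.10*N,showrot())
print(env.state()['joints'])
E
```

```text
t: 11.55
tcp_pos: [0.5581, 0.0487, 0.4191]
tcp_rot: [[0.225, 0.844, 0.488], [0.974, -0.194, -0.113], [-0.0, 0.501, -0.866]]
wrist_force: [-0.1, -0.4, -1.6]
finger_gap: 0.486
turn deg [0.04 0.01 0.02] units [0.0004 0.0001 0.0003]
shift mm [160. -78.  89.] units [ 1.0666 -0.52    0.5933]
[  9.74452619  -3.19062021 107.50618589 -14.96784072  48.60055302
  29.95041252]
```

```bash
python3 -m crank '[[0,0,0,0.1,-0.05,0.055,0.2],[0,0,0,0.18,-0.09,0.1,0.2],[0,0,0,0.2,-0.095,0.11,0.2],[0,0,0,0.2,-0.095,0.11,0.2],[0,0,0,0.2,-0.095,0.11,0.2],[0,0,0,0.13,-0.065,0.07,0.2],[0,0,0,0.056,-0.03,0.038,0.2],[0,0,0,0,0,0,0.2]]'
python3 - <<'E'
from h import *
import json
need(SHOW-.021*N,showrot())
c=env.calibration('wrist'); f=env.grab_frame('wrist'); cv2.imwrite('pics/w7.png',f)
json.dump({k:np.array(v).tolist() for k,v in c.items()},open('w7.json','w'))
E
```

```text
t: 12.55
tcp_pos: [0.5739, 0.2102, 0.3035]
tcp_rot: [[0.225, 0.843, 0.488], [0.974, -0.194, -0.113], [-0.0, 0.501, -0.865]]
wrist_force: [-0.8, -0.2, -1.8]
finger_gap: 0.488
turn deg [0.08 0.01 0.03] units [0.0009 0.0002 0.0004]
shift mm [-0.9 -2.2 99.4] units [-0.006  -0.0148  0.663 ]
```

View pics/w7.png

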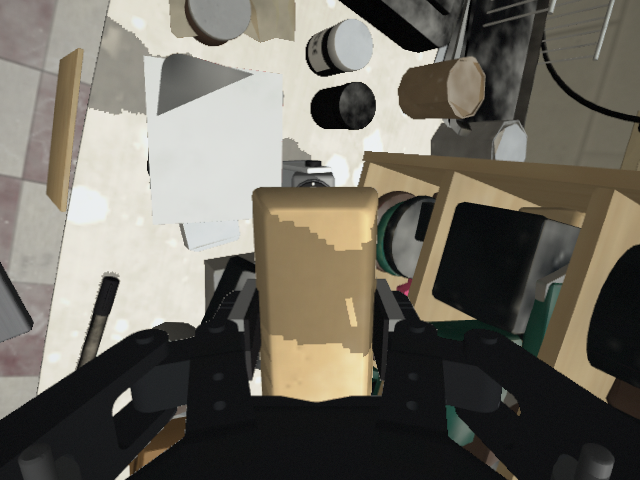

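The view shows the bar in the jaws squarely in line, with the camera head partly hidden behind it at (312,178), as expected. I'll advance along the lens axis.

```bash
python3 -m crank '[[0.001,0,0,-0.006,-0.015,0.05,0.2],[0,0,0,0,0,0.12,0.2],[0,0,0,0,0,0.16,0.2],[0,0,0,0,0,0.16,0.2],[0,0,0,0,0,0.11,0.2],[0,0,0,0,0,0.05,0.2],[0,0,0,0,0,0.013,0.2],[0,0,0,0,0,0,0.2]]' 
python3 -m crank '[[0,0,0,0,0,0,0.2],[0,0,0,0,0,0,0.2],[0,0,0,0,0,0,0.2]]'
python3 - <<'E'
from h import *
import json
need(SHOW-.021*N,showrot())
for n in ('wrist','top','scene'): cv2.imwrite(f'pics/{n}8.png',env.grab_frame(n))
t=cv2.imread('pics/top8.png');crop(t,120,130,200,150,4,'pics/t8c.png')
t=cv2.imread('pics/scene8.png');crop(t,90,170,200,150,4,'pics/s8c.png')
E
```

```text
t: 13.6
tcp_pos: [0.6203, 0.1993, 0.2171]
tcp_rot: [[0.225, 0.843, 0.489], [0.974, -0.195, -0.112], [0.001, 0.501, -0.865]]
wrist_force: [-1.0, 0.9, -1.1]
finger_gap: 0.487
t: 13.98
tcp_pos: [0.6202, 0.1993, 0.2169]
tcp_rot: [[0.225, 0.843, 0.489], [0.974, -0.195, -0.112], [0.001, 0.501, -0.865]]
wrist_force: [0.8, -0.1, -2.3]
finger_gap: 0.485
turn deg [ 0.07 -0.07 -0.03] units [ 0.0008 -0.0008 -0.0004]
shift mm [-0.7 -0.   0.7] units [-0.0048 -0.0002  0.0047]
```

View pics/wrist8.png

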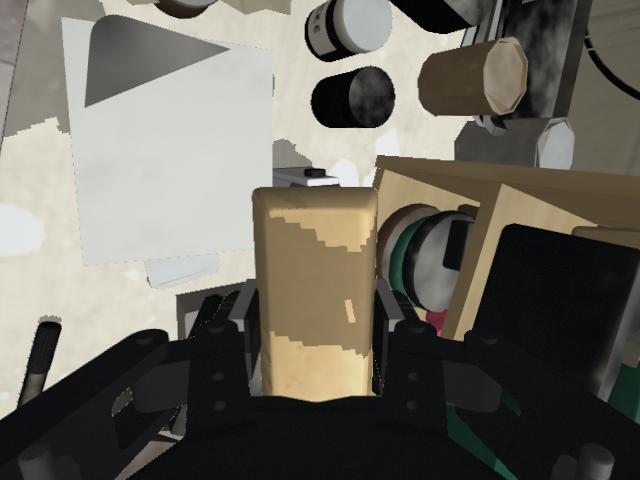

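View pics/t8c.png

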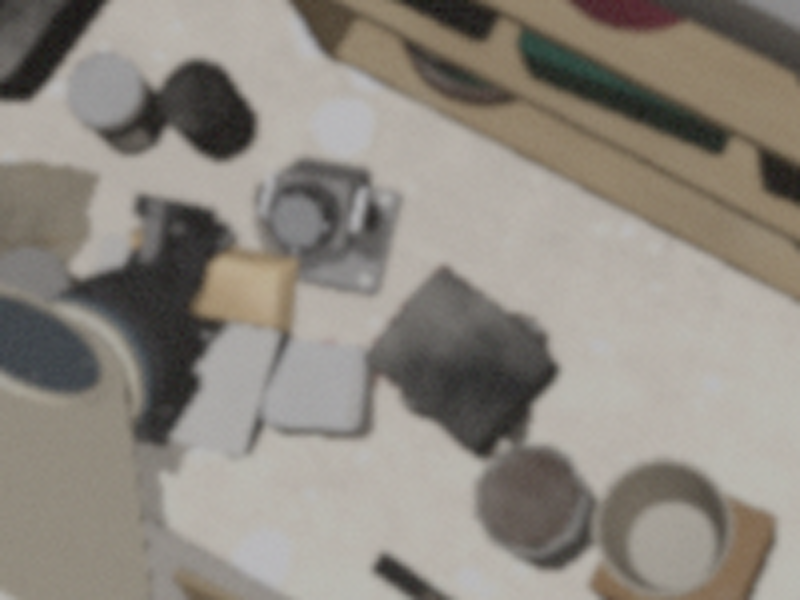

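View pics/s8c.png

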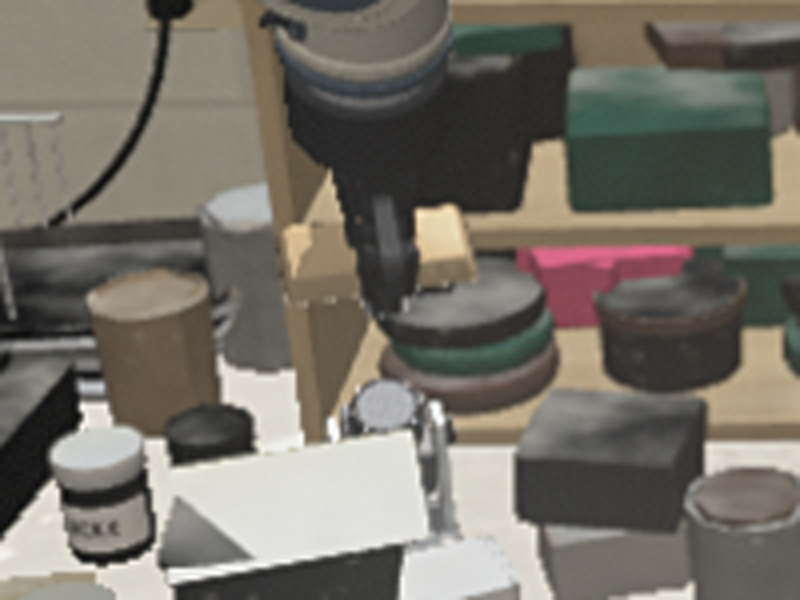

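Run:
```python
from h import *
st=env.state();T=st['tcp_rot'];ctr=st['tcp_pos']-.021*T[:,2]
print('dist from lens along axis',(ctr-LENS)@N,'off axis',np.linalg.norm(np.cross(ctr-LENS,N)), 'bar level',T[2,0],st['dq'])
for n,x0,y0 in (('top',120,130),('scene',90,170)):
  c=env.calibration(n)
  for sx in (-1,1):
    print(n,sx,[((proj(c,ctr+T@[sx*.049,sy*w,zz])-[x0,y0])*4).round(0).tolist() for sy in (-1,1) for w,zz in ((.022,.008),(.017,-.008))])
```

```text
dist from lens along axis 0.15050339043157826 off axis 0.0006148474133489827 bar level 0.0010373063453312686 [-0.03308482  0.06731748  0.04906651 -0.03982649  0.07854912  0.0190461 ]
top -1 [[288.0, 331.0], [280.0, 330.0], [296.0, 255.0], [285.0, 271.0]]
top 1 [[123.0, 298.0], [112.0, 297.0], [128.0, 222.0], [116.0, 238.0]]
scene -1 [[477.0, 280.0], [476.0, 255.0], [462.0, 215.0], [464.0, 204.0]]
scene 1 [[284.0, 307.0], [280.0, 281.0], [272.0, 239.0], [271.0, 228.0]]
```

Run:
```python
from h import *
st=env.state();T=st['tcp_rot'];c=env.calibration('wrist')
f=cv2.imread('pics/wrist8.png'); crop(f,240,170,160,100,5,'pics/w8c.png')
for x in (.047,.049,.051):
  print(x,[proj(c,st['tcp_pos']+T@[x,y,z]).round(1).tolist() for y,z in ((-.022,-.013),(.022,-.013),(-.017,-.029),(.017,-.029))])
```

```text
0.047 [[252.8, 189.3], [377.6, 189.2], [260.4, 196.7], [369.8, 196.6]]
0.049 [[252.5, 183.6], [377.9, 183.6], [260.2, 190.3], [370.1, 190.2]]
0.051 [[252.3, 177.9], [378.1, 177.8], [259.9, 183.8], [370.3, 183.8]]
```

View pics/w8c.png

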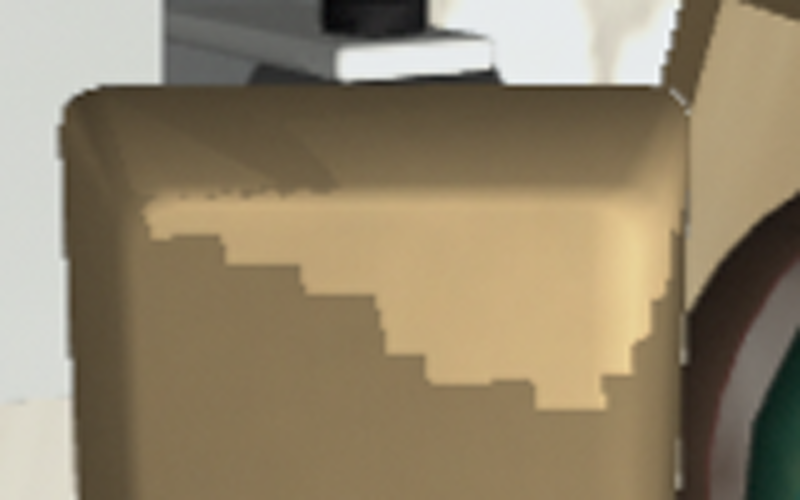

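The bar's end edge is at row 187, which puts the bar about 1.3 mm off along tool −x. A small nudge corrects it, then I'll hold.

```bash
python3 -m crank '[[0,0,0,0.004,0,0.003,0.2],[0,0,0,0,0,0,0.2],[0,0,0,0,0,0,0.2],[0,0,0,0,0,0,0.2],[0,0,0,0,0,0,0.2],[0,0,0,0,0,0,0.2],[0,0,0,0,0,0,0.2],[0,0,0,0,0,0,0.2]]'
python3 - <<'E'
from h import *
st=env.state();T=st['tcp_rot'];ctr=st['tcp_pos']+T@[-.0013,0,-.021]
d=ctr-LENS;print(d@N,T.T@(d-N*(d@N)),st['finger_gap'],np.degrees(np.arccos(-T[:,2]@N)),np.abs(st['dq']).max())
cv2.imwrite('pics/w9.png',env.grab_frame('wrist'))
print(np.abs(cv2.imread('pics/w9.png')[180:330,250:380].astype(int)-cv2.imread('pics/wrist8.png')[180:330,250:380]).mean())
print(env.finish_job())
E
```

```text
t: 15.12
tcp_pos: [0.6205, 0.1997, 0.2162]
tcp_rot: [[0.225, 0.843, 0.488], [0.974, -0.195, -0.112], [0.001, 0.501, -0.866]]
wrist_force: [1.0, 0.1, -1.3]
finger_gap: 0.488
0.1499326272565727 [-1.57687831e-04 -1.77667531e-04 -2.75239130e-07] 0.487624406248895 0.06641465776354509 0.08711782592059174
2.088136752136752
the job is handed in; nothing more can be done
None
```

I slid the hold-down back to its end stop, lifted the bar out of the cradles and handed in the job with the bar held in front of the inspection camera. It took about 15 s of the 42 s.

- **Hold-down:** I dragged the knob until an extra push raised the force without moving it. The next wrist picture showed the tongue clear of the bar.
- **Grip:** I pinched the bar across its width at mid-length with 50 N. The opening stayed at about 0.49, and the bar did not shift between the pictures from the grasp to the end.
- **Final pose, against my measured lens position:** bar middle 149.9 mm from the glass, about 0.2 mm off the axis, underside within 0.1° of square, length level and arm still. The camera calibration is only good to about 2 mm, so the true position is no more certain than that.
- **Lens direction:** the stand arms and base edge gave a heading of about 167°. The lens's offset from the pivot gave about 165°, and the ring of lights round the lens could not settle it, so I used 167°.
- **Lens height:** sighting the lens from three cameras put it about 3.5 mm lower than the given sizes do (101.1 against 104.6 mm). I used the given height.
- **Bar off centre in the jaws:** the last wrist picture showed the bar 1.3 mm off along its length, so I corrected for it before handing in.
- **Camera and marker:** the final approach met no contact forces, and neither looked disturbed in the pictures taken at the final pose.

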